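# Touch off a watch under the height gauge

## Robot

A 6-joint arm with a two-finger parallel gripper is mounted at the origin on the work surface. World frame = base frame: x ahead of the robot, y to its left, z up, the work surface at z = 0. Lengths are in m, angles in degrees, forces in N, time in s.
With the tool pointing down it reaches from about 0.35 to 0.975 m from the base axis. Payload 17.4 kg.
Tool frame: the origin (TCP) lies midway between the tips of the shut fingers; the grasp point (between the pads) lies 19 mm behind it; x points along the fingers, y is the direction in which the jaws open and shut, and the axes are right-handed (so a half turn about x gives the same grasp; the last joint's range is limited). The gripper opens to 85 mm and grips with 20 to 120 N. Pads are 22 mm wide; open, the fingers measure 114 mm over their backs; the gripper's body (76 mm by 85 mm) begins 54 mm behind the grasp point. The pads swing forward as they close: fully open they stand 13 mm farther back than shut.
Start: joints at [67.964, 6.646, 82.598, -0, 90.757, -2.166], TCP at [0.229, 0.635, 0.231] pointing down, gripper open.
Joint ranges: [-162.19, 162.19], [-47.58, 125.68], [4.15, 143.07], [-65.23, 245.23], [0.69, 171.88], [-170.13, 170.13]. Speed limits (degrees/s): [108.29, 108.29, 127.2, 180, 180, 180].

## Interface

Orientations are given as a 3x3 rotation matrix whose columns are the frame's x, y, z axes.
In Python, from plant import bot, optics, ticket gives the robot as it stands. The module is installed in compiled form; this text tells all that it offers.
- The arm moves only by the tool carry_out, never from a script. Its argument "steps" is one flat list of numbers, 7 for each row, row after row: the shift along the world's x, y, z in mm, then the turn, a rotation vector about the world's x, y, z in degrees, then the finger opening in mm, from 0 to 85.4. A call has 1 to 20 rows; each row shifts and turns the commanded pose from where the row before left it; what a row does not reach is not made up. A row lasts 1/12 s, in which the tool goes at most 41.7 mm and 7.16 degrees, less where a joint would pass 70% of its speed; a pose out of reach is approached as far as the arm can. A call is refused whole if a number of a shift passes 41.7 or a number of a turn 7.16, either way. A call with a gripper value outside its range is refused whole. The fingers move at their own pace and stop on an object; "newtons" is the grip in N (left out, the last holds). Time passes only in rows, so rows that do not move let the fingers close. It gives the time, the measured TCP pose, the force and the opening at its end, in the units of the state.
- bot.observe(): the state, without advancing time (a new reading comes with each control period).
- optics.camera(name): name is "scene" or "top" or "wrist"; returns the picture (420x560x3 uint8, blue, green, red); there is no depth.
- optics.camera_params(name): a dict with "camera_matrix" (3x3 intrinsics, pixels), "rvec" (rotation vector, rad) and "tvec" (3), from world to camera coordinates, as OpenCV has them. Camera axes: x right, y down, z forward; pixel columns grow to the right and rows downward; lengths in m; the calibration is good to about 2 mm. A picture is of the moment at which its call begins: read the wrist's pose just before it. camera_params takes no time and is no camera call; for the wrist camera it gives the pose at the moment of the call.
- ticket.sign_off(): hands the job in, once; it reports no verdict.
The state is a dict: "time_s": time; "joints": joint angles; "qvel": joint speeds; "effort": joint torques, N m; "ee_pos": TCP position; "tool_rot": TCP orientation; "ft_force": force on the tool from outside, world axes, zero at the start; "moment": the same for the moment, N m; "width": finger opening in m.
Only numpy, scipy, OpenCV 4.12 (cv2) and the standard library are available. Lean on these libraries where they do the work, as an engineer would, in place of code of your own. Each camera call takes 0.05 s, during which the arm holds its last target. There are 200 camera calls.

## Task

Measure the watch under the height gauge: set the watch, upright, on the middle of the jack's cork pad while the tray is still locked in its pulled-out position, then press the green release lever down until it stays down, and push the tray fully home so that the watch stands under the gauge. Then turn the red jack knob clockwise to raise the platform until the watch just touches the gauge foot and lifts it slightly (about 2 mm, never more than 7), and let go. Do not shift the gauge on its column, and leave the loupe, the jar and the screwdriver where they are.

Things in the scene. Friction and masses are not known exactly. Their poses are not given: they have to be found in the camera images.
- station: Fixed grey base plate 150 (x) x 460 (y) x 10 mm. Origin on the bench exactly under the gauge foot's vertical axis; z up; +y to the gauge column (dia 22, 330 tall, at y = 135); -y the way the tray pulls out; -x the operator's side with knob and lever. Plate spans x -75 to 75, y -285 to 175. Place and yaw vary.
- tray (a joint): Slide of the aluminium tray that carries the jack, in m: 0 = fully home (jack under the gauge foot), 0.16 = fully pulled out along the station's -y. At the start it is pulled out and locked: a pawl on the release lever stops it within about 4 mm of 0.16. About 4 N of friction; it stays where it is left.
- tray_handle (a point): Middle of the top edge of the tray's blue upright handle plate, 50 (station x) x 14 (station y) mm, standing 50 mm tall on the tray's -y end (top 85 mm above the bench), 95 mm to the -y side of the jack's centre. Nothing stands outboard (-y) of it; axes as the station's. Pushed along the station's +y it slides the tray home, 160 mm.
- release (a joint): Angle of the release lever, rad: 0 = locked (start), 0.40 = fully pressed, at its stop. Above about 0.25 the pawl is clear of the tray's tooth. It stays where it is left, no spring; pressing takes about 5 N.
- release_pad (a point): Middle of the top of the lever's green pad, 30 (station x) x 28 (station y) mm, 48 mm above the bench at the start, on the -x side of the tray near its pulled-out end. The lever is a see-saw pivoted 28 mm to the +y side of the pad's middle; pressed straight down, the pad sinks about 12 mm and then stops.
- knob (a joint): Angle of the jack knob, rad, range 0 to 4.2. Increasing = clockwise as seen by someone looking down its shaft at it = platform rises, 10 mm per rad. Starts between 0.1 and 0.7; holds its height by itself; about 0.15 N m turns it.
- knob_grip (a point): On the knob's axis, mid red grip bar: 42 long x 11 wide, reaching 12 mm above and 12 below this point, over a black disc of dia 44. Turns with the knob: x along the bar, y across it, z outward along the axis, which leans 35 deg from vertical to the station's -x (the operator; platform and gauge overhang the far side). 121 mm to -x of the jack's centre, 95 mm above the bench, rides on the tray.
- platform_top (a point): Middle of the upper face of the jack's platform, 90 x 90 mm, blue, level, with a cork pad of diameter 68 flush in its middle. Lies 102 mm above the bench at knob 0, plus 10 mm per rad of knob. It moves with the tray.
- gauge_foot (a point): Centre of the underside of the gauge's round steel foot, diameter 18, facing down, above the home position of the platform. Height at the start varies, about 143 to 150 mm above the bench.
- plunger (a joint): Lift of the sprung gauge foot, m: 0 = hanging free, up to 0.010. About 0.8 N to start, 0.95 N at 2 mm. The red needle on the white dial, which faces the station's +x, turns 0.6 rad per mm of lift (straight up at 0).
- gauge_dial (a point): Centre of the gauge's round dial housing, diameter 58, 20 thick, 108.5 mm above the free foot; held by an arm from the column. Not to be shifted.
- watch: Watch in a round brass holder, one rigid piece: holder diameter 46, 13 tall, with the steel watch, diameter 39, 11 tall, on it: 24 mm in all, flat top, about 120 g. A small crown sticks out sideways. Origin at the centre of its underside. Starts upright on the mat.
- mat: Green bench mat, fixed, 140 x 200 x 3 mm, origin at the centre of its underside. The watch and the loupe stand on it, about 100 mm apart, either one at either end.
- loupe: Black eye loupe, bystander: a cone standing on its small end, diameter 24 below, 34 at the top, 28 tall; origin at the centre of its underside.
- jar: Small amber glass jar with a white lid, bystander, diameter 44, 60 tall, standing on the bench; origin at the centre of its underside.
- driver: Screwdriver with yellow handle, bystander, 150 mm long, lying on the bench on the operator's side.
Not all that is in view belongs to the job. Leave any purple look-alike of the watch alone.

How it is judged:
By the outcome, as a careful person would: the job done as asked, in the order asked, and still so for the second after the job is handed in, with the robot touching nothing.
It also fails if it takes over 64 s, if anything falls off the work surface, if the arm or the gripper's body presses on something with over 40 N, if the wrist force passes 120 N, or if a joint passes its speed limit or range.

## Working session

There is one attempt and no reset: what is moved stays moved. The work goes in short steps, Python scripts to look and compute and a tool call to move; the robot and the scene stay as the last step left them, time stands still between calls to the robot, and variables do not carry over. Pictures are saved under pics/ and viewed, about 8 in all and at most 12, crops included, and the job is handed in when it is done.

Besides the shell and the picture viewer there is one more tool, called as name(argument=value, ...) on one line, values as JSON. carry_out: Moves the arm, as the interface text tells. Its arguments: {"type":"object","properties":{"steps":{"type":"array","items":{"type":"number"}},"newtons":{"type":"number"}},"required":["steps"]}

```bash
mkdir -p pics
python3 - <<'E'
from plant import bot, optics
import cv2, numpy as np
print(bot.observe())
a=[optics.camera(n) for n in("scene","top")]
for n,i in zip(("scene","top"),a):
    cv2.imwrite(f"pics/{n}0.png",i); p=optics.camera_params(n); R=cv2.Rodrigues(p["rvec"])[0]
    print(n,p["camera_matrix"].round(1).tolist(),(-R.T@p["tvec"].ravel()).round(3),R.round(2).tolist())
E
```

```text
{'time_s': 0.0, 'joints': array([ 6.79632348e+01,  6.67451541e+00,  8.26368356e+01, -1.95077792e-03,
        9.07545580e+01, -2.16425665e+00]), 'qvel': array([ 0.04163543,  0.02654172,  0.02384496, -0.08139637,  0.03168283,
        0.04499587]), 'effort': array([ 1.17244850e-03, -7.31969404e+01, -6.32510304e+01,  1.19822616e-05,
        6.01033971e-03, -1.61090206e-04]), 'ee_pos': array([0.22938197, 0.63463029, 0.23054575]), 'tool_rot': array([[-4.00048074e-04,  3.39928519e-01,  9.40451191e-01],
       [-1.07906407e-03,  9.40450572e-01, -3.39928754e-01],
       [-9.99999338e-01, -1.15079494e-03, -9.42078775e-06]]), 'ft_force': array([-0.35689411, -0.28076849, -0.10974227]), 'moment': array([ 0.00568408, -0.03124021,  0.019905  ]), 'width': 0.0852827066810143}
scene [[492.4, 0.0, 287.6], [0.0, 492.4, 211.9], [0.0, 0.0, 1.0]] [ 1.11  -0.45   1.153] [[0.52, 0.85, -0.01], [0.7, -0.43, -0.57], [-0.49, 0.29, -0.82]]
top [[438.1, 0.0, 284.7], [0.0, 438.1, 208.2], [0.0, 0.0, 1.0]] [ 0.423 -0.121  1.199] [[0.02, -1.0, -0.02], [-0.99, -0.02, -0.1], [0.1, 0.02, -0.99]]
```

View pics/scene0.png

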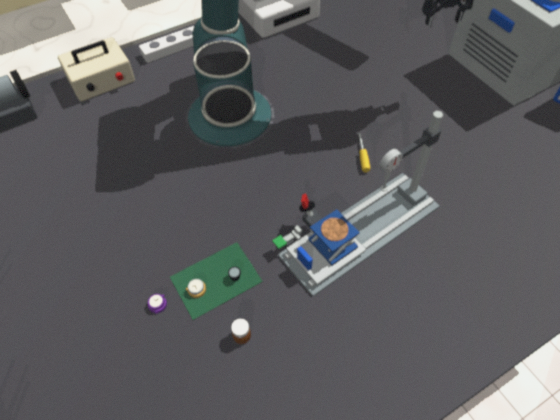

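View pics/top0.png

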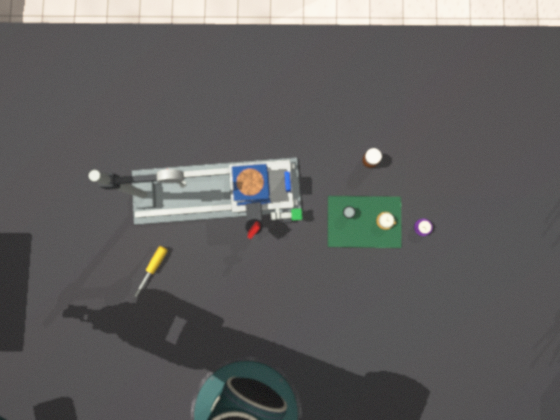

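The scene view shows the watch at (196,288), the loupe at (235,273), a purple decoy at (157,302), the jar at (241,330), the cork at (335,229), the green pad at (280,242) and the knob at (306,203). The top view shows the watch at (386,220), cork (250,182), pad (297,214), knob (254,230) and gauge foot arm near (172,176).

```bash
cat > h.py <<'E'
import cv2, numpy as np
from plant import bot, optics
def cam(n):
    p=optics.camera_params(n); R=cv2.Rodrigues(np.array(p["rvec"]))[0]
    return np.array(p["camera_matrix"]),R,np.array(p["tvec"]).ravel()
def ray(c,uv):
    K,R,t=c; d=R.T@np.linalg.inv(K)@np.array([uv[0],uv[1],1.]); return -R.T@t,d/np.linalg.norm(d)
def onz(c,uv,z):
    o,d=ray(c,uv); return o+d*(z-o[2])/d[2]
def tri(c1,u1,c2,u2):
    P=[c[0]@np.c_[c[1],c[2]] for c in(c1,c2)]
    X=cv2.triangulatePoints(P[0],P[1],np.array(u1,float).reshape(2,1),np.array(u2,float).reshape(2,1)).ravel(); return X[:3]/X[3]
def proj(c,X):
    q=c[0]@(c[1]@np.array(X)+c[2]); return q[:2]/q[2]
def blobs(img,lo,hi,amin=15):
    h=cv2.cvtColor(img,cv2.COLOR_BGR2HSV); m=cv2.inRange(h,np.array(lo),np.array(hi))
    n,l,s,c=cv2.connectedComponentsWithStats(m)
    return m,sorted([(int(s[i,4]),c[i].round(1).tolist(),s[i,:4].tolist()) for i in range(1,n) if s[i,4]>=amin],reverse=True)[:5]
E
python3 - <<'E'
from h import *
for n in("scene","top"):
    i=cv2.imread(f"pics/{n}0.png")
    for k,lo,hi in(("cork",(5,80,80),(17,255,255)),("green",(50,150,90),(75,255,255)),("blue",(105,150,60),(125,255,255)),("red",(0,170,90),(4,255,255)),("yellow",(20,150,120),(32,255,255)),("plate",(70,10,70),(105,90,200)),("matgreen",(50,90,30),(85,255,85))):
        m,b=blobs(i,lo,hi); print(n,k,b[:4])
    c=cam(n)
t=cam("top")
for nm,u,z in(("cork",(250,182),.106),("watch",(386,220),.027),("pad",(297,214),.048),("knob",(254,230),.1)):print(nm,onz(t,u,z).round(3))
E
```

```text
scene cork [(442, [334.2, 229.0], [322, 219, 26, 21]), (42, [245.8, 335.9], [236, 331, 15, 9])]
scene green []
scene blue [(405, [330.2, 238.5], [311, 218, 47, 39]), (257, [501.3, 20.1], [490, 10, 24, 22]), (171, [304.4, 257.4], [298, 247, 14, 22]), (170, [547.7, 4.2], [533, 0, 27, 11])]
scene red [(60, [304.6, 200.7], [302, 195, 7, 13]), (25, [118.7, 75.3], [116, 73, 6, 6])]
scene yellow [(150, [364.2, 159.7], [360, 150, 10, 20])]
scene plate [(2252, [385.2, 209.2], [341, 177, 88, 67]), (1595, [354.2, 253.0], [278, 201, 162, 95]), (712, [206.4, 127.3], [187, 103, 52, 41]), (477, [261.4, 108.1], [252, 85, 21, 40])]
scene matgreen [(84, [228.5, 281.0], [223, 276, 17, 10]), (26, [186.3, 295.1], [184, 291, 7, 8])]
top cork [(515, [249.7, 181.7], [237, 169, 26, 26]), (55, [366.3, 162.7], [362, 156, 14, 12])]
top green [(68, [296.6, 213.9], [293, 210, 8, 9])]
top blue [(179, [262.4, 183.7], [252, 166, 16, 34]), (73, [287.2, 181.0], [285, 172, 5, 19]), (59, [239.9, 195.4], [235, 190, 15, 9]), (50, [236.9, 170.6], [234, 167, 11, 12])]
top red [(90, [253.5, 229.8], [248, 222, 12, 16])]
top yellow [(255, [156.3, 259.2], [146, 246, 21, 28])]
top plate [(2323, [183.3, 192.8], [132, 175, 99, 36]), (801, [207.3, 395.4], [193, 373, 32, 47]), (586, [187.3, 217.0], [134, 211, 113, 14]), (371, [261.4, 376.0], [227, 365, 63, 28])]
top matgreen [(25, [357.0, 213.4], [354, 209, 6, 9])]
cork [ 0.599 -0.005  0.106]
watch [ 0.514 -0.363  0.027]
pad [ 0.524 -0.125  0.048]
knob [ 0.478 -0.018  0.1  ]
```

carry_out(steps=[12,-35,6,0,0,1.1,85,12,-35,6,0,0,1.1,85,12,-35,6,0,0,1.1,85,12,-35,6,0,0,1.1,85,12,-35,6,0,0,1.1,85,12,-35,6,0,0,1.1,85,12,-35,6,0,0,1.1,85,12,-35,6,0,0,1.1,85,12,-35,6,0,0,1.1,85,12,-35,6,0,0,1.1,85,12,-35,6,0,0,1.1,85,12,-35,6,0,0,1.1,85,12,-35,6,0,0,1.1,85,12,-35,6,0,0,1.1,85,12,-35,6,0,0,1.1,85,12,-35,6,0,0,1.1,85,12,-35,6,0,0,1.1,85,12,-35,6,0,0,1.1,85])

```text
time_s: 1.6
ee_pos: [0.4454, 0.0029, 0.3396]
tool_rot: [[0.0, 0.0, 1.0], [0.0, 1.0, -0.0], [-1.0, 0.0, 0.0]]
ft_force: [1.6, 0.6, 1.2]
width: 0.0849
```

Run:
```python
from h import *
s=bot.observe();print(s["ee_pos"],s["tool_rot"].round(3).tolist(),s["time_s"])
c=cam("wrist"); i=optics.camera("wrist"); cv2.imwrite("pics/w1.png",i); np.savez("w1.npz",K=c[0],R=c[1],t=c[2])
print(c[0],(-c[1].T@c[2]),c[1].round(2))
```

```text
[0.4454311  0.00288162 0.33956346] [[0.0, 0.0, 1.0], [0.0, 1.0, -0.0], [-1.0, 0.0, 0.0]] 1.6
[[291.15447369   0.         275.48798663]
 [  0.         291.15447369 210.17206172]
 [  0.           0.           1.        ]] [0.36182417 0.00187354 0.4821879 ] [[ 0.    1.    0.  ]
 [ 0.95 -0.    0.33]
 [ 0.33  0.   -0.95]]
```

View pics/w1.png

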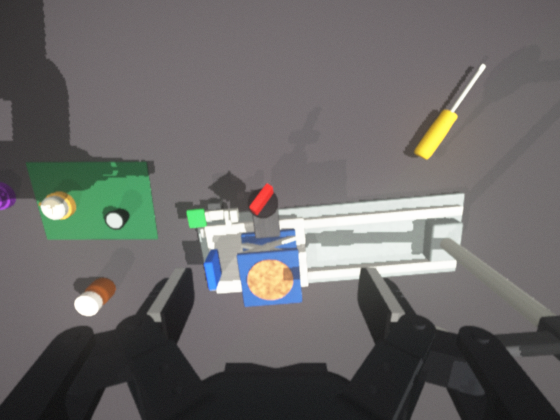

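Run:
```python
from h import *
d=np.load("w1.npz"); c=(d["K"],d["R"],d["t"]); i=cv2.imread("pics/w1.png"); T=cam("top"); S=cam("scene")
g=cv2.GaussianBlur(cv2.cvtColor(i,cv2.COLOR_BGR2GRAY),(3,3),0).astype(float)
for nm,cols,lo,hi,sg in(("-x edge",range(320,460,4),185,225,1),("+x edge",range(320,355,3),255,300,-1)):
    P=[]
    for u in cols:
        dy=np.gradient(g[lo:hi,u])*sg
        v=lo+(np.argmax(dy>5) if sg>0 else len(dy)-1-np.argmax(dy[::-1]>5)); P.append(onz(c,(u,v),.01)[:2])
    P=np.array(P); l=cv2.fitLine(P.astype(np.float32),cv2.DIST_HUBER,0,.01,.01).ravel()
    if l[1]<0:l[:2]*=-1
    print(nm,l.round(4),"yaw(deg, +y dir rel world y)",np.degrees(np.arctan2(-l[0],l[1])).round(2))
for k,lo,hi in(("cork",(5,80,80),(17,255,255)),("green",(50,200,120),(75,255,255)),("blue",(105,150,60),(125,255,255)),("red",(0,170,90),(4,255,255)),("mat",(50,90,20),(85,255,130))):
    m,b=blobs(i,lo,hi); print(k,b[:4])
    if k in("cork","red"):
        cs=max(cv2.findContours(m,0,1)[0],key=cv2.contourArea); 
        print(cv2.fitEllipse(cs) if k=="cork" else cv2.minAreaRect(cs))
        cw=cv2.fitEllipse(cs)[0]
        for n,C in(("top",T),("scene",S)):
            mm,bb=blobs(cv2.imread(f"pics/{n}0.png"),lo,hi); X=tri(c,cw,C,bb[0][1]); print(k,n,X.round(4),"reproj",proj(c,X)-cw)
    if k=="green": print("pad",onz(c,b[0][1],.048))
cv2.imwrite("pics/c1.png",np.hstack([cv2.resize(i[150:250,20:140],None,fx=3.3,fy=3.3,interpolation=2),cv2.resize(i[170:300,180:310],(396,330),interpolation=2)]))
```

```text
-x edge [-0.0916  0.9958  0.5036  0.1793] yaw(deg, +y dir rel world y) 5.26
+x edge [-0.0906  0.9959  0.667   0.1156] yaw(deg, +y dir rel world y) 5.2
cork [(449, [102.5, 288.3], [85, 278, 31, 27]), (159, [271.5, 291.1], [256, 283, 34, 16]), (156, [286.3, 274.9], [277, 261, 16, 26]), (66, [251.4, 281.7], [248, 275, 9, 14])]
((101.73434448242188, 289.22064208984375), (23.466833114624023, 27.681745529174805), 94.35664367675781)
cork top [ 0.5264 -0.0519  0.3665] reproj [ 77.8937896  131.77929586]
cork scene [ 0.6335 -0.0952  0.2395] reproj [84.95793419 84.07059617]
green []Traceback (most recent call last):
  File "<stdin>", line 20, in <module>
IndexError: list index out of range
```

Run:
```python
from h import *
d=np.load("w1.npz"); c=(d["K"],d["R"],d["t"]); i=cv2.imread("pics/w1.png"); T=cam("top"); S=cam("scene")
hsv=cv2.cvtColor(i,cv2.COLOR_BGR2HSV); print(hsv[280,270],hsv[217,196],hsv[200,260])
roi=np.zeros_like(i); roi[245:310,235:305]=i[245:310,235:305]
m,_=blobs(roi,(4,50,70),(25,255,255)); m=cv2.morphologyEx(m,cv2.MORPH_CLOSE,np.ones((7,7)))
cs=max(cv2.findContours(m,0,1)[0],key=cv2.contourArea); e=cv2.fitEllipse(cv2.convexHull(cs)); print(e)
pts={"cork":[e[0],(249.7,181.7),(334.2,229.0)]}
m,b=blobs(i,(0,170,90),(5,255,255)); cs=max(cv2.findContours(m,0,1)[0],key=cv2.contourArea); print("red",b[:2],cv2.minAreaRect(cs)); pts["knob"]=[b[0][1],(253.5,229.8),(304.6,200.7)]
roi=i.copy(); roi[:,:180]=0;roi[:,215:]=0
m,b=blobs(roi,(45,120,60),(80,255,255)); print("pad",b[:2]); pts["pad"]=[b[0][1],(296.6,213.9)]
print("pad z",onz(c,b[0][1],.048))
for k,v in pts.items():
    for C,u in zip((T,S),v[1:]):
        X=tri(c,v[0],C,u); print(k,X.round(4),proj(c,X)-v[0])
print("cork at .106",onz(c,e[0],.106), onz(T,(249.7,181.7),.106),onz(S,(334.2,229.),.106))
cv2.imwrite("pics/c1.png",np.hstack([cv2.resize(i[150:250,20:140],None,fx=3.3,fy=3.3,interpolation=2),cv2.resize(i[170:300,180:310],(396,330),interpolation=2)]))
```

```text
[ 18 112 249] [ 67 152 243] [  1 189 253]
((269.81390380859375, 279.30255126953125), (39.963199615478516, 45.454158782958984), 92.45721435546875)
red [(343, [261.2, 198.8], [250, 184, 23, 31])] ((261.3000183105469, 198.60000610351562), (11.600000381469727, 31.000001907348633), 36.869895935058594)
pad [(309, [195.8, 217.8], [186, 209, 21, 19])]
pad z [ 0.5238666  -0.12488068  0.048     ]
cork [ 0.5987 -0.0051  0.1088] [0.9699397  0.29851639]
cork [ 0.5993 -0.0068  0.1069] [-0.11100963 -0.04987466]
knob [ 0.478  -0.0166  0.0983] [0.80025583 0.47428183]
knob [ 0.4786 -0.0177  0.0943] [0.16788509 0.08668468]
pad [ 0.5244 -0.1244  0.0481] [0.32425552 0.32019681]
cork at .106 [ 0.59998137 -0.00662485  0.106     ] [ 0.59937812 -0.00420116  0.106     ] [ 0.59890874 -0.00646564  0.106     ]
```

View pics/c1.png

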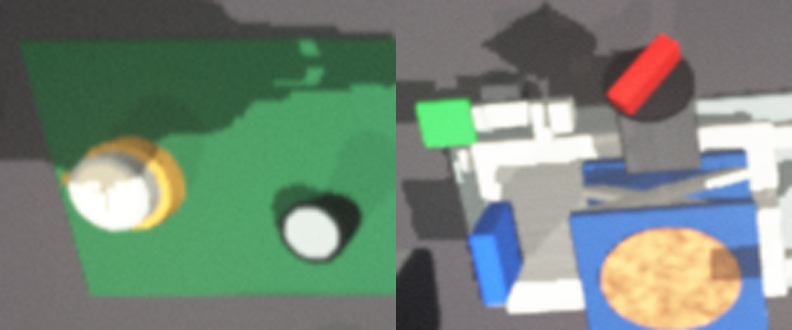

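carry_out(steps=[5,-28,-14,0,0,-7,75,5,-28,-14,0,0,-7,75,5,-28,-14,0,0,-7,75,5,-28,-14,0,0,-7,75,5,-28,-14,0,0,-7,75,5,-28,-14,0,0,-7,75,5,-28,-14,0,0,-7,75,5,-28,-14,0,0,-7,75,5,-28,-14,0,0,-7,75,5,-28,-14,0,0,-7,75,5,-28,-14,0,0,-7,75,5,-28,-14,0,0,-7,75,5,-28,-14,0,0,-7,75,0,0,0,0,0,0,75])

```text
time_s: 2.82
ee_pos: [0.5096, -0.3622, 0.1531]
tool_rot: [[-0.004, 1.0, -0.029], [0.002, -0.029, -1.0], [-1.0, -0.004, -0.002]]
ft_force: [0.6, -0.3, -0.4]
width: 0.0748
```

Run:
```python
from h import *
s=bot.observe();print(s["ee_pos"],s["joints"].round(1),s["tool_rot"].round(3).tolist(),s["time_s"])
c=cam("wrist"); i=optics.camera("wrist"); cv2.imwrite("pics/w2.png",i); np.savez("w2.npz",K=c[0],R=c[1],t=c[2])
print(proj(c,(.514,-.363,.016)),c[1].round(2))
```

```text
[ 0.50957747 -0.36217299  0.15311957] [-37.7   2.4  94.3  -0.   83.5 -36.1] [[-0.004, 1.0, -0.029], [0.002, -0.029, -1.0], [-1.0, -0.004, -0.002]] 2.8167
[280.21880979 198.60589405] [[ 1.   -0.03 -0.  ]
 [-0.03 -0.95  0.32]
 [-0.01 -0.32 -0.95]]
```

View pics/w2.png

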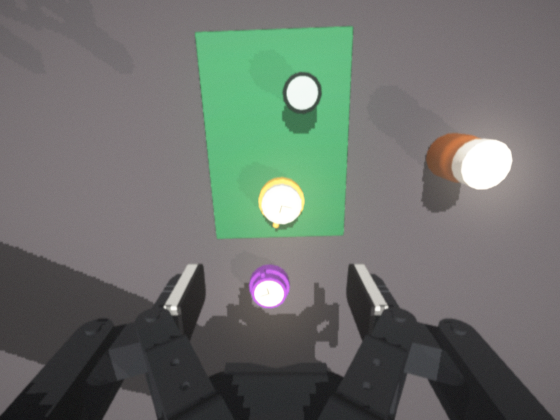

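Run:
```python
from h import *
d=np.load("w2.npz"); c=(d["K"],d["R"],d["t"]); i=cv2.imread("pics/w2.png")
h=cv2.cvtColor(i,cv2.COLOR_BGR2HSV); g=cv2.inRange(h,(50,60,20),(90,255,255)); 
roi=np.zeros(g.shape,np.uint8); roi[165:235,250:315]=255
w=cv2.bitwise_and(cv2.bitwise_not(g),roi); n,l,s,cc=cv2.connectedComponentsWithStats(w); k=l[198,281]; w=np.uint8(l==k)*255
w=cv2.morphologyEx(w,cv2.MORPH_OPEN,np.ones((9,9)))
print("silhouette",s[k],cv2.boundingRect(w),cv2.fitEllipse(max(cv2.findContours(w,0,1)[0],key=cv2.contourArea)))
m=cv2.bitwise_and(cv2.inRange(h,(0,0,150),(180,70,255)),roi); ct=max(cv2.findContours(m,0,1)[0],key=cv2.contourArea); e=cv2.fitEllipse(ct); print("top",e, onz(c,e[0],.027))
b=cv2.bitwise_and(cv2.inRange(h,(12,110,90),(32,255,255)),roi); b=cv2.morphologyEx(b,2,np.ones((2,2)));x,y,ww,hh=cv2.boundingRect(b);print("brass",x,y,ww,hh, onz(c,(x+ww/2,y+ww/2-.5),.016))
```

```text
silhouette [ 258  176   47   53 1809] (258, 177, 46, 48) ((280.75482177734375, 200.4038848876953), (45.61191177368164, 47.699989318847656), 0.2706696391105652)
top ((281.1545104980469, 204.0885772705078), (39.851890563964844, 40.06081008911133), 176.30067443847656) [ 0.51472663 -0.36528898  0.027     ]
brass 260 178 44 51 [ 0.51576348 -0.36398528  0.016     ]
```

carry_out(steps=[2,-1,-40,0,0,0,68,2,-1,-40,0,0,0,68,1.4,-0.3,-40,0,0,0,68,0,0,-20,0,0,0,68,0,0,-8,0,0,0,68,0,0,0,0,0,0,68], newtons=30)

```text
time_s: 3.37
ee_pos: [0.5153, -0.3604, 0.0081]
tool_rot: [[-0.002, 1.0, -0.017], [0.002, -0.017, -1.0], [-1.0, -0.002, -0.002]]
ft_force: [-0.6, -0.3, -0.2]
width: 0.0681
```

carry_out(steps=[0,0,-1,0,0,0,35,0,0,0,0,0,0,35,0,0,0,0,0,0,35,0,0,0,0,0,0,35,0,0,0,0,0,0,35], newtons=30)

```text
time_s: 3.78
ee_pos: [0.5167, -0.3619, 0.011]
tool_rot: [[0.002, 1.0, -0.018], [-0.002, -0.018, -1.0], [-1.0, 0.002, 0.002]]
ft_force: [-1.9, 1.8, 5.5]
width: 0.0426
```

Run:
```python
from h import *
s=bot.observe();print(s["ee_pos"],s["width"],s["qvel"].round(2),s["ft_force"])
i=optics.camera("wrist"); s=bot.observe();print(s["ee_pos"],s["width"],s["ft_force"])
cv2.imwrite("pics/w3.png",cv2.resize(i[200:420,140:420],None,fx=2,fy=2))
```

```text
[ 0.51671933 -0.36194967  0.01097152] 0.0425900001279763 [ 0.07 -0.03 -0.08  0.01  0.05 -0.  ] [-1.93227976  1.79471114  5.51511082]
[ 0.51675511 -0.361919    0.01099186] 0.04258180060345169 [-1.89714218  2.48894298  6.07263556]
```

View pics/w3.png

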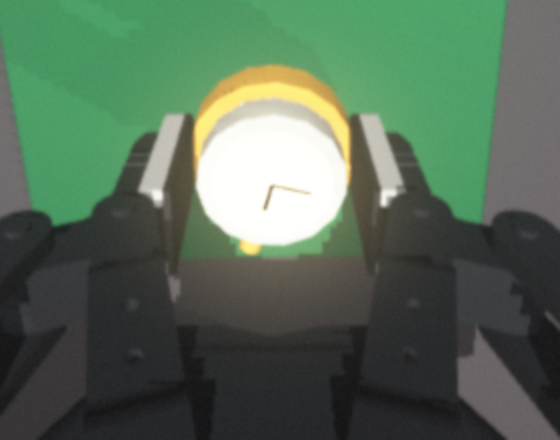

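carry_out(steps=[0,0,10,0,0,0,35,0,0,20,0,0,0,35,0,0,20,0,0,0,35,0,0,0,0,0,0,35,0,0,0,0,0,0,35], newtons=40)

```text
time_s: 4.25
ee_pos: [0.5166, -0.362, 0.0609]
tool_rot: [[0.003, 1.0, -0.019], [-0.002, -0.018, -1.0], [-1.0, 0.003, 0.002]]
ft_force: [0.5, -0.2, -1.7]
width: 0.0417
```

Run:
```python
from h import *
i=optics.camera("wrist"); s=bot.observe();print(s["ee_pos"],s["width"],s["ft_force"],s["moment"])
j=optics.camera("scene")
cv2.imwrite("pics/w4.png",np.hstack([i[200:420,140:420],cv2.resize(j[240:350,130:270],(280,220))]))
```

```text
[ 0.51609209 -0.36163537  0.0593613 ] 0.04187524092378117 [-1.14354785 -0.08287954 -2.0431526 ] [-0.01659527  0.01644074 -0.02042323]
```

View pics/w4.png

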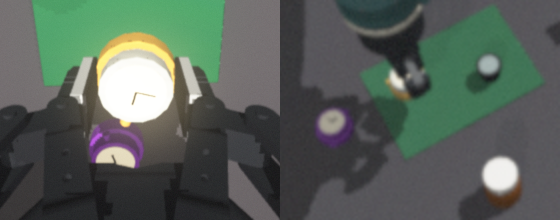

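Run:
```python
from h import *
c=cam("wrist"); i=optics.camera("wrist"); s=bot.observe();p=s["ee_pos"];print(p,s["width"],s["ft_force"])
h=cv2.cvtColor(i,cv2.COLOR_BGR2HSV); roi=np.zeros(h.shape[:2],np.uint8); roi[225:330,225:330]=255
m=cv2.bitwise_and(cv2.inRange(h,(0,0,190),(180,60,255)),roi); ct=max(cv2.findContours(m,0,1)[0],key=cv2.contourArea); e=cv2.fitEllipse(cv2.convexHull(ct)); print(e)
for dz in(.013,.016,.019): print(dz,onz(c,e[0],p[2]+dz)-p)
print("diam px->mm",max(e[1])/c[0][0,0]*(c[1]@(p+[0,0,.016])+c[2])[2]*1000)
```

```text
[ 0.51554944 -0.36125241  0.05780523] 0.04159710720231787 [-0.04260593  0.16011324 -0.52770887]
((275.6095886230469, 285.9960632324219), (73.88845825195312, 75.17623138427734), 93.46334838867188)
0.013 [ 0.00039358 -0.00365572  0.013     ]
0.016 [ 0.00042997 -0.00166689  0.016     ]
0.019 [0.00046637 0.00032195 0.019     ]
diam px->mm 37.99489623384927
```

carry_out(steps=[0,5,34,0,0,0,35,4,26,30,0,0,0,35,8,35,20,0,0,0,35,8,35,18,0,0,0,35,8,35,0,0,0,0,35,8,35,0,0,0,0,35,8,35,0,0,0,0,35,8,35,0,0,0,0,35,8,35,0,0,0,0,35,8,35,0,0,0,0,35,8,30,0,0,0,0,35,8,16,0,0,0,0,35,0,0,0,0,0,0,35,0,0,0,0,0,0,35,0,0,0,0,0,0,35])

```text
time_s: 5.65
ee_pos: [0.5995, -0.0048, 0.1596]
tool_rot: [[-0.001, 1.0, -0.019], [-0.0, -0.019, -1.0], [-1.0, -0.001, 0.0]]
ft_force: [-0.1, 0.0, -0.5]
width: 0.0418
```

Run:
```python
from h import *
for k in range(3):
    optics.camera("top"); s=bot.observe(); print(s["ee_pos"],s["width"],s["ft_force"],s["time_s"])
c=cam("wrist"); i=optics.camera("wrist"); p=bot.observe()["ee_pos"]
cv2.imwrite("pics/w5.png",i)
h=cv2.cvtColor(i,cv2.COLOR_BGR2HSV); roi=np.zeros(h.shape[:2],np.uint8); roi[225:330,225:330]=255
m=cv2.bitwise_and(cv2.inRange(h,(0,0,190),(180,60,255)),roi); ct=max(cv2.findContours(m,0,1)[0],key=cv2.contourArea); e=cv2.fitEllipse(cv2.convexHull(ct)); print(e,onz(c,e[0],p[2]+.016)-p)
```

```text
[ 0.59951105 -0.00512963  0.15982105] 0.041815563316958716 [-0.10929345 -0.5633888  -1.81366871] 5.7
[ 0.59954351 -0.00530951  0.15998632] 0.04194387815160044 [-0.5026241  -0.64549444 -0.87627672] 5.75
[ 0.59957992 -0.0053419   0.16008171] 0.04179843929729282 [ 0.24273936  0.34556458 -0.76570633] 5.8
((275.169921875, 289.0031433105469), (65.96405029296875, 75.41069030761719), 90.80915832519531) [-3.2992809e-05 -2.9060686e-03  1.6000000e-02]
```

View pics/w5.png

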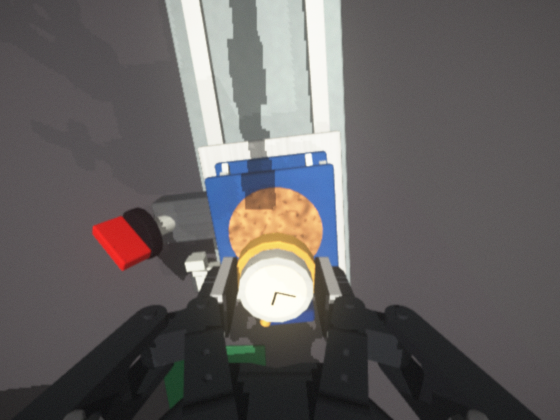

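Run:
```python
from h import *
c=cam("wrist"); print(bot.observe()["ee_pos"])
for z in(.104,.107,.11):
  print(z,onz(c,(275.7,232.6),z),onz(c,(275.7,188),z), np.linalg.norm(onz(c,(322,232),z)-onz(c,(229,232),z)))
```

```text
[ 0.59964588 -0.00527869  0.16024864]
0.104 [ 0.59995986 -0.00836125  0.104     ] [0.60064337 0.02571976 0.104     ] 0.06893590694147478
0.107 [ 0.59998431 -0.00706616  0.107     ] [0.60065752 0.02650072 0.107     ] 0.06789598456848749
0.11 [ 0.60000877 -0.00577108  0.11      ] [0.60067166 0.02728168 0.11      ] 0.06685606219550032
```

carry_out(steps=[0,1,-15,0,0,0,35,0,0,-15,0,0,0,35,0,0,-10,0,0,0,35,0,0,-3,0,0,0,35,0,0,0,0,0,0,35,0,0,0,0,0,0,35])

```text
time_s: 6.35
ee_pos: [0.5995, -0.0035, 0.1164]
tool_rot: [[-0.001, 1.0, -0.019], [0.0, -0.019, -1.0], [-1.0, -0.001, -0.0]]
ft_force: [-0.4, -0.7, -0.6]
width: 0.0419
```

carry_out(steps=[0,0,-1,0,0,0,35,0,0,-1,0,0,0,35,0,0,0,0,0,0,35])

```text
time_s: 6.6
ee_pos: [0.5998, -0.0035, 0.1151]
tool_rot: [[-0.0, 1.0, -0.019], [-0.0, -0.019, -1.0], [-1.0, -0.0, 0.0]]
ft_force: [-0.3, -0.4, -1.8]
width: 0.0419
```

carry_out(steps=[0,0,-1,0,0,0,35,0,0,-1,0,0,0,35,0,0,0,0,0,0,35])

```text
time_s: 6.85
ee_pos: [0.5999, -0.0034, 0.1139]
tool_rot: [[0.0, 1.0, -0.019], [0.0, -0.019, -1.0], [-1.0, 0.0, -0.0]]
ft_force: [-2.6, 0.2, 4.3]
width: 0.042
```

carry_out(steps=[0,0,-1,0,0,0,35,0,0,0,0,0,0,35])

```text
time_s: 7.02
ee_pos: [0.5999, -0.0035, 0.113]
tool_rot: [[0.001, 1.0, -0.019], [-0.0, -0.019, -1.0], [-1.0, 0.001, 0.0]]
ft_force: [-3.2, 0.7, 5.4]
width: 0.0418
```

carry_out(steps=[0,0,1,0,0,0,42,0,0,0,0,0,0,45,0,0,0,0,0,0,50,0,0,0,0,0,0,58,0,0,0,0,0,0,66,0,0,0,0,0,0,70,0,0,15,0,0,0,70,0,0,30,0,0,0,70,0,0,30,0,0,0,70,0,0,20,0,0,0,70])

```text
time_s: 7.85
ee_pos: [0.6002, -0.0035, 0.2112]
tool_rot: [[0.002, 1.0, -0.019], [-0.0, -0.019, -1.0], [-1.0, 0.002, 0.0]]
ft_force: [0.7, 0.5, 0.6]
width: 0.0697
```

Run:
```python
from h import *
c=cam("wrist"); i=optics.camera("wrist"); s=bot.observe(); print(s["ee_pos"],s["joints"].round(1),s["time_s"])
np.savez("w6.npz",K=c[0],R=c[1],t=c[2]); cv2.imwrite("pics/w6.png",i)
for X in((.5995,-.0065,.106),(.5995,-.0065,.130)):print(proj(c,X))
```

```text
[ 0.60109705 -0.00353451  0.2148943 ] [-2.8 -2.5 93.5 -0.  88.6 -1.7] 7.9
[274.32311298 210.94529689]
[274.27098924 220.49008169]
```

View pics/w6.png

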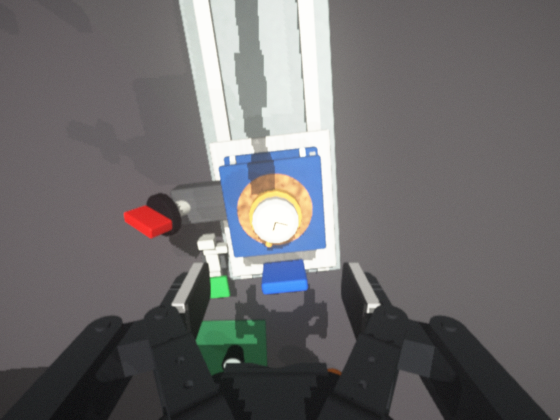

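carry_out(steps=[-19,-31,0,0,0,0,0,-19,-31,0,0,0,0,0,-19,-31,0,0,0,0,0,-20,-31,-5,0,0,0,0,0,0,-30,0,0,0,0,0,0,-36,0,0,0,0,0,0,-36,0,0,0,0,0,0,-30,0,0,0,0,0,0,-18,0,0,0,0,0,0,0,0,0,0,0,0,0,0,0,0,0,0])

```text
time_s: 8.82
ee_pos: [0.5226, -0.1274, 0.0531]
tool_rot: [[-0.001, 1.0, -0.019], [0.0, -0.019, -1.0], [-1.0, -0.001, -0.0]]
ft_force: [0.8, -0.2, -0.3]
width: -0.0001
```

carry_out(steps=[1,0,-3,0,0,0,0,0,0,-3,0,0,0,0,0,0,-3,0,0,0,0,0,0,-3,0,0,0,0,0,0,-3,0,0,0,0,0,0,0,0,0,0,0])

```text
time_s: 9.32
ee_pos: [0.5253, -0.1298, 0.0406]
tool_rot: [[0.004, 1.0, -0.019], [-0.005, -0.019, -1.0], [-1.0, 0.004, 0.005]]
ft_force: [0.7, -13.9, 11.1]
width: -0.0
```

carry_out(steps=[0,0,-1.5,0,0,0,0,0,0,-1.5,0,0,0,0,0,0,0,0,0,0,0])

```text
time_s: 9.57
ee_pos: [0.5256, -0.1304, 0.0384]
tool_rot: [[0.005, 1.0, -0.019], [-0.006, -0.019, -1.0], [-1.0, 0.005, 0.006]]
ft_force: [-3.2, -21.6, 16.8]
width: 0.0
```

carry_out(steps=[0,-4,2,0,0,0,0,0,-4,0,0,0,0,0,0,0,0,0,0,0,0])

```text
time_s: 9.82
ee_pos: [0.524, -0.136, 0.0376]
tool_rot: [[0.001, 1.0, -0.019], [-0.0, -0.019, -1.0], [-1.0, 0.001, 0.0]]
ft_force: [-0.5, -0.0, 0.2]
width: 0.0001
```

carry_out(steps=[0,0,-2,0,0,0,0,0,0,-2,0,0,0,0,0,0,0,0,0,0,0])

```text
time_s: 10.07
ee_pos: [0.5246, -0.1357, 0.036]
tool_rot: [[0.002, 1.0, -0.019], [-0.001, -0.019, -1.0], [-1.0, 0.002, 0.001]]
ft_force: [-13.7, 0.8, 33.1]
width: -0.0001
```

carry_out(steps=[0,0,20,0,0,0,0,0,0,40,0,0,6.9,0,8,-3,35,0,0,6.9,0,8,-3,0,0,0,6.9,0,8,-3,0,0,0,6.9,0,8,-3,0,0,0,6.9,0,8,-3,0,0,0,6.9,0,8,-3,0,0,0,6.9,0,8,-3,0,0,0,6.9,0,8,-3,0,0,0,6.9,0,8,-3,0,0,0,6.9,0,8,-3,0,0,0,6.9,0,6,-3,0,0,0,6.9,0,0,0,0,0,0,6.9,0,0,0,0,0,0,6.5,0])

```text
time_s: 11.32
ee_pos: [0.61, -0.1682, 0.1275]
tool_rot: [[-0.001, -0.096, 0.995], [0.001, 0.995, 0.096], [-1.0, 0.001, -0.001]]
ft_force: [-0.2, 0.0, -0.1]
width: -0.0001
```

Run:
```python
from h import *
c=cam("wrist"); i=optics.camera("wrist"); s=bot.observe(); print(s["ee_pos"],s["joints"].round(1),s["tool_rot"].round(3).tolist(),s["time_s"])
np.savez("w7.npz",K=c[0],R=c[1],t=c[2]); cv2.imwrite("pics/w7.png",i)
print("pad expected up/down",proj(c,(.524,-.1247,.048)),proj(c,(.524,-.1247,.036)))
m,b=blobs(i,(45,130,120),(80,255,255)); print(b[:3])
m,b=blobs(i,(105,150,60),(125,255,255)); print("blue",b[:3], proj(c,(.608,-.1006,.085)))
```

```text
[ 0.60982947 -0.16817123  0.12757632] [ -17.7    4.1   95.     0.    80.9 -113.7] [[-0.001, -0.104, 0.995], [0.001, 0.995, 0.104], [-1.0, 0.001, -0.001]] 11.3667
pad expected up/down [347.87299876 113.48288999] [344.16063724 113.32477079]
[(5946, [103.8, 88.1], [42, 0, 175, 165]), (1378, [338.0, 113.6], [320, 94, 39, 41]), (35, [171.3, 145.1], [165, 141, 12, 10])]
blue [(4290, [483.1, 245.8], [447, 188, 97, 125]), (935, [448.6, 220.1], [427, 196, 38, 52]), (463, [366.9, 235.8], [360, 208, 24, 64])] [373.31299149 243.30555633]
```

View pics/w7.png

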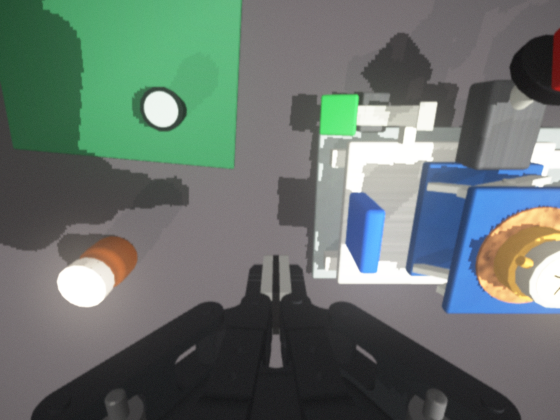

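carry_out(steps=[1,0,0,7,0,0,0,1,0,-5,7,0,0,0,1,0,-20,0,0,0,0,0,0,-25,0,0,0,0,0,0,-17,0,0,0,0,-1,12,0,0,0,0,0,-1,10,0,0,0,0,0,-0.5,5,0,0,0,0,0,-0.5,5,0,0,0,0,0,-0.5,5,0,0,0,0,0,-0.5,5,0,0,0,0,0])

```text
time_s: 12.28
ee_pos: [0.6091, -0.1259, 0.0623]
tool_rot: [[0.001, -0.09, 0.996], [0.241, 0.967, 0.087], [-0.97, 0.24, 0.023]]
ft_force: [0.5, 0.1, -0.1]
width: 0.0
```

carry_out(steps=[-0.4,4,0,0,0,0,0,-0.4,4,0,0,0,0,0,-0.5,5,0,0,0,0,0,-0.5,5,0,0,0,0,0,-0.5,6,0,0,0,0,0,-0.6,7,0,0,0,0,0,-0.7,7,0,0,0,0,0,-0.6,7,0,0,0,0,0,-0.6,7,0,0,0,0,0])

```text
time_s: 13.03
ee_pos: [0.6041, -0.0744, 0.0616]
tool_rot: [[0.0, -0.089, 0.996], [0.241, 0.967, 0.086], [-0.97, 0.24, 0.022]]
ft_force: [-0.9, -5.6, 2.3]
width: -0.0002
```

carry_out(steps=[-0.7,8,0,0,0,0,0,-0.7,8,0,0,0,0,0,-0.7,8,0,0,0,0,0,-0.7,8,0,0,0,0,0,-0.7,8,0,0,0,0,0,-0.7,8,0,0,0,0,0,-0.7,8,0,0,0,0,0,-0.7,8,0,0,0,0,0,-0.7,8,0,0,0,0,0,-0.7,8,0,0,0,0,0,-0.6,7,0,0,0,0,0,-0.5,6,0,0,0,0,0,-0.4,4,0,0,0,0,0,-0.3,3,0,0,0,0,0])

```text
time_s: 14.2
ee_pos: [0.5951, 0.0258, 0.0613]
tool_rot: [[-0.0, -0.09, 0.996], [0.242, 0.966, 0.087], [-0.97, 0.241, 0.021]]
ft_force: [-1.8, -4.5, 2.4]
width: -0.0001
```

Creep to the stop, watching the force.

carry_out(steps=[-0.2,2.5,0,0,0,0,0,-0.2,2.5,0,0,0,0,0,-0.2,2.5,0,0,0,0,0,-0.2,2.5,0,0,0,0,0])

```text
time_s: 14.53
ee_pos: [0.5943, 0.0355, 0.0613]
tool_rot: [[-0.0, -0.089, 0.996], [0.242, 0.966, 0.087], [-0.97, 0.241, 0.021]]
ft_force: [-2.4, -4.8, 1.5]
width: -0.0002
```

carry_out(steps=[-0.2,2,0,0,0,0,0,-0.2,2,0,0,0,0,0])

```text
time_s: 14.7
ee_pos: [0.594, 0.0395, 0.0612]
tool_rot: [[-0.0, -0.089, 0.996], [0.242, 0.966, 0.087], [-0.97, 0.241, 0.021]]
ft_force: [-0.7, -5.1, 2.2]
width: -0.0002
```

carry_out(steps=[-0.2,2,0,0,0,0,0,0,0,0,0,0,0,0])

```text
time_s: 14.87
ee_pos: [0.5938, 0.0417, 0.0613]
tool_rot: [[-0.0, -0.089, 0.996], [0.242, 0.966, 0.087], [-0.97, 0.241, 0.022]]
ft_force: [-2.5, -2.8, 1.0]
width: -0.0001
```

carry_out(steps=[-0.2,2,0,0,0,0,0,-0.1,1,0,0,0,0,0])

```text
time_s: 15.03
ee_pos: [0.5938, 0.0424, 0.0614]
tool_rot: [[0.001, -0.089, 0.996], [0.238, 0.968, 0.086], [-0.971, 0.237, 0.022]]
ft_force: [-3.0, -30.7, 4.6]
width: -0.0002
```

carry_out(steps=[-0.2,2,0,0,0,0,0,0,0,0,0,0,0,0])

```text
time_s: 15.2
ee_pos: [0.5937, 0.0426, 0.0614]
tool_rot: [[0.001, -0.089, 0.996], [0.234, 0.968, 0.086], [-0.972, 0.233, 0.022]]
ft_force: [-2.8, -40.0, 4.9]
width: -0.0005
```

carry_out(steps=[-0.1,1.5,0,0,0,0,0,0,0,0,0,0,0,0])

```text
time_s: 15.37
ee_pos: [0.5937, 0.0428, 0.0614]
tool_rot: [[0.002, -0.088, 0.996], [0.232, 0.969, 0.085], [-0.973, 0.231, 0.022]]
ft_force: [-4.4, -51.8, 6.0]
width: -0.0004
```

carry_out(steps=[0.5,-8,0,0,0,0,0,1,-20,3,0,0,0,0,0,-12,30,0,0,0,0,-10,0,38,0,0,0,20,-32,3,26,-7,0,0,30,-32,3,26,-7,0,0,30,-32,3,26,0,0,0,30,-32,3,26,0,0,0,30,-32,3,26,0,0,0,30,-24,3,10,0,0,0,30,0,0,0,0,0,0,30])

```text
time_s: 16.28
ee_pos: [0.3986, 0.0269, 0.2761]
tool_rot: [[0.006, -0.09, 0.996], [0.001, 0.996, 0.09], [-1.0, 0.0, 0.006]]
ft_force: [0.3, 0.7, 0.5]
width: 0.0297
```

Run:
```python
from h import *
c=cam("wrist"); i=optics.camera("wrist"); j=optics.camera("top"); sc=optics.camera("scene"); s=bot.observe(); print(s["ee_pos"],s["joints"].round(1),s["tool_rot"].round(3).tolist(),s["time_s"],s["ft_force"])
np.savez("w8.npz",K=c[0],R=c[1],t=c[2]); cv2.imwrite("pics/w8.png",i);cv2.imwrite("pics/top8.png",j);cv2.imwrite("pics/scene8.png",sc)
for nm,X in(("knob",(.464,.1423,.095)),("watch",(.5845,.153,.130)),("foot",(.5845,.153,.147)),("handle",(.593,.0587,.085))):
    print(nm,proj(c,X),proj(cam("scene"),X))
for n,im in(("w",i),("top",j),("scene",sc)): print(n,blobs(im,(0,170,90),(5,255,255))[1][:3])
```

```text
[0.40091169 0.02624511 0.27207511] [ 1.000e-01 -2.920e+01  1.096e+02  0.000e+00  9.950e+01 -9.510e+01] [[0.001, -0.09, 0.996], [0.0, 0.996, 0.09], [-1.0, 0.0, 0.001]] 16.4333 [0.46865078 0.82726681 0.05418462]
knob [364.90196042 246.01246704] [350.56823734 172.09336347]
watch [363.0605332  345.59353787] [382.53142869 192.62734375]
foot [367.09659274 356.51010339] [383.54365565 188.64882257]
handle [286.2758008 320.8723707] [353.01467078 220.57238393]
w [(370, [365.6, 245.8], [357, 228, 17, 36])]
top [(30, [190.9, 229.8], [189, 226, 5, 8])]
scene [(41, [350.9, 172.4], [347, 168, 8, 10]), (24, [118.5, 75.2], [116, 73, 6, 6])]
```

View pics/w8.png

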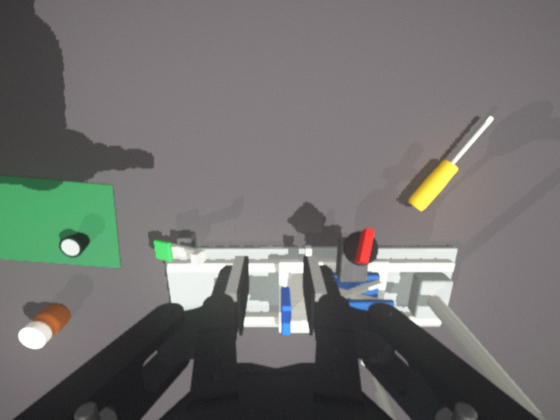

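Run:
```python
from h import *
y=np.radians(5.2); ex=np.array([np.cos(y),np.sin(y),0]); ey=np.array([-np.sin(y),np.cos(y),0])
a=-np.sin(np.radians(35))*ex+np.array([0,0,np.cos(np.radians(35))]); u=np.cross(ey,a)  # u: in knob plane, up-slope toward +x
print("a",a.round(4),"u",u.round(4))
for f,P in(("w1",(.478,-.017,.095)),("w8",(.464,.1423,.095))):
    d=np.load(f+".npz"); c=(d["K"],d["R"],d["t"]); i=cv2.imread(f"pics/{f}.png"); h=cv2.cvtColor(i,cv2.COLOR_BGR2HSV)
    m,_=blobs(i,(0,150,70),(6,255,255)); n,l,s,_=cv2.connectedComponentsWithStats(m); k=1+np.argmax(s[1:,4]); ys,xs=np.where(l==k)
    v=h[ys,xs,2]; print(f,"V pct",np.percentile(v,[5,25,50,75,95]))
    for off,sel in((.006,v>0),(.012,v>np.percentile(v,50))):
        Q=np.array(P)+a*off; W=[]
        for px in zip(xs[sel],ys[sel]):
            o,r=ray(c,px); W.append(o+r*((Q-o)@a)/(r@a)-Q)
        W=np.array(W); q=np.c_[W@ey,W@u].astype(np.float32); r=cv2.minAreaRect(q)
        cc,e,V=cv2.PCACompute2(q,None); print(off,"mean(mm ey,u)",(cc*1000).round(1),"dir deg from ey toward u",np.degrees(np.arctan2(V[0,1],V[0,0])).round(1),"rect",(np.array(r[0])*1000).round(1),(np.array(r[1])*1000).round(1),r[2])
s=bot.observe(); print(s["ee_pos"],s["tool_rot"])
```

```text
a [-0.5712 -0.052   0.8192] u [0.8158 0.0742 0.5736]
w1 V pct [156.5 228.  246.  252.  253. ]Traceback (most recent call last):
  File "<stdin>", line 14, in <module>
IndexError: index 1 is out of bounds for axis 1 with size 1
```

Run:
```python
from h import *
y=np.radians(5.2); ex=np.array([np.cos(y),np.sin(y),0]); ey=np.array([-np.sin(y),np.cos(y),0])
a=-np.sin(np.radians(35))*ex+np.array([0,0,np.cos(np.radians(35))]); u=np.cross(ey,a)
for f,P in(("w1",(.478,-.017,.095)),("w8",(.464,.1423,.095))):
    d=np.load(f+".npz"); c=(d["K"],d["R"],d["t"]); i=cv2.imread(f"pics/{f}.png"); h=cv2.cvtColor(i,cv2.COLOR_BGR2HSV)
    m,_=blobs(i,(0,150,70),(6,255,255)); n,l,s,_=cv2.connectedComponentsWithStats(m); k=1+np.argmax(s[1:,4]); ys,xs=np.where(l==k)
    v=h[ys,xs,2]
    for off,sel in((.006,v>0),(.012,v>np.percentile(v,40))):
        Q=np.array(P)+a*off; W=[]
        for px in zip(xs[sel],ys[sel]):
            o,r=ray(c,px); W.append(o+r*((Q-o)@a)/(r@a)-Q)
        W=np.array(W); q=np.c_[W@ey,W@u].astype(np.float32); r=cv2.minAreaRect(q)
        cc,V,e=cv2.PCACompute2(q,None); print(f,off,"mean(mm ey,u)",(cc*1000).round(1),"dir deg ey->u",np.degrees(np.arctan2(V[0,1],V[0,0])).round(1),"rect",(np.array(r[0])*1000).round(1),(np.array(r[1])*1000).round(1),round(r[2],1))
```

```text
w1 0.006 mean(mm ey,u) [[-0.5  2.3]] dir deg ey->u 127.0 rect [-0.1  1.9] [17.2 44.5] 39.5
w1 0.012 mean(mm ey,u) [[-0.1  2.4]] dir deg ey->u 128.4 rect [0.3 2.1] [10.8 39.8] 39.1
w8 0.006 mean(mm ey,u) [[-2.1  1. ]] dir deg ey->u 108.4 rect [-2.   0.5] [16.1 45.9] 16.1
w8 0.012 mean(mm ey,u) [[-1.4  1.2]] dir deg ey->u 106.6 rect [-1.2  0.8] [ 9.6 41.6] 16.6
```

```bash
cat > kb.py <<'E'
from h import *
y=np.radians(5.2); ex=np.array([np.cos(y),np.sin(y),0]); ey=np.array([-np.sin(y),np.cos(y),0])
a=-np.sin(np.radians(35))*ex+np.array([0,0,np.cos(np.radians(35))]); u=np.cross(ey,a)
def bar(c,i,P,pc=40,off=.012):
    h=cv2.cvtColor(i,cv2.COLOR_BGR2HSV)
    m,_=blobs(i,(0,150,70),(6,255,255)); n,l,s,_=cv2.connectedComponentsWithStats(m); k=1+np.argmax(s[1:,4]); ys,xs=np.where(l==k)
    v=h[ys,xs,2]; sel=v>np.percentile(v,pc); Q=np.array(P)+a*off
    W=[]
    for px in zip(xs[sel],ys[sel]):
        o,r=ray(c,px); W.append(o+r*((Q-o)@a)/(r@a)-Q)
    q=np.c_[np.array(W)@ey,np.array(W)@u].astype(np.float32); r=cv2.minAreaRect(q); cc,V,e=cv2.PCACompute2(q,None)
    return (cc*1000).round(1).tolist(),np.degrees(np.arctan2(V[0,1],V[0,0])).round(1)%180,(np.array(r[0])*1000).round(1),(np.array(r[1])*1000).round(1),round(r[2],1)
E
python3 - <<'E'
from kb import *
for f,P in(("w1",(.478,-.017,.095)),("w6",(.478,-.017,.095)),("w8",(.464,.1423,.095))):
    d=np.load(f+".npz"); c=(d["K"],d["R"],d["t"]); i=cv2.imread(f"pics/{f}.png")
    for pc in(0,30,60): print(f,pc,bar(c,i,P,pc))
# platform height, home: scene views of watch top before/after
for n in("top8","scene8"):
    i=cv2.imread(f"pics/{n}.png"); print(n,blobs(i,(105,150,60),(125,255,255))[1][:3])
E
```

```text
w1 0 ([[0.0, 4.400000095367432]], np.float32(126.9), array([0.4, 3.9]), array([16.8, 43.9]), 38.6)
w1 30 ([[0.10000000149011612, 3.0999999046325684]], np.float32(127.7), array([0.9, 2.6]), array([12.7, 40.4]), 39.6)
w1 60 ([[-0.5, 3.0]], np.float32(130.1), array([-0.,  2.]), array([ 7.9, 37.4]), 39.0)
w6 0 ([[6.699999809265137, 23.399999618530273]], np.float32(85.3), array([ 5.5, 21.3]), array([75.8, 28.4]), 74.9)
w6 30 ([[5.900000095367432, 17.899999618530273]], np.float32(83.4), array([ 3.7, 19.7]), array([72.2, 26.1]), 89.1)
w6 60 ([[2.200000047683716, 11.899999618530273]], np.float32(90.3), array([ 1. , 19.7]), array([20.2, 71.8]), 0.3)
w8 0 ([[-3.9000000953674316, 1.899999976158142]], np.float32(108.4), array([-3.8,  1.4]), array([15.7, 45.1]), 16.0)
w8 30 ([[-1.7999999523162842, 1.7000000476837158]], np.float32(107.0), array([-1.6,  1.5]), array([11. , 43.8]), 17.4)
w8 60 ([[-1.2999999523162842, 1.7999999523162842]], np.float32(106.9), array([-1.3,  0.9]), array([ 7. , 37.8]), 16.1)
top8 [(169, [191.8, 199.8], [172, 191, 34, 14]), (89, [200.3, 175.9], [191, 171, 16, 15]), (82, [226.4, 185.8], [224, 177, 6, 18])]
scene8 [(359, [376.5, 208.4], [358, 190, 46, 36]), (253, [501.3, 20.0], [490, 10, 24, 21]), (177, [352.1, 225.6], [346, 216, 14, 20])]
```

carry_out(steps=[2,14,-10,0.6,-7,0,30,2,14,-10,0.6,-7,0,30,2,14,-10,0.6,-7,0,30,2,14,-10,0.6,-7,0,30,2,14,-10,0.7,-7,0,30,2,14,-10,3.2,0.3,-4.6,30,2,14,-10,3.2,0.3,-4.6,30,2,13,-10,3.2,0.3,-4.6,30,0,0,0,0,0,0,30,0,0,0,0,0,0,30])

```text
time_s: 17.27
ee_pos: [0.4411, 0.1452, 0.1913]
tool_rot: [[0.556, 0.151, 0.817], [0.049, 0.976, -0.213], [-0.83, 0.158, 0.535]]
ft_force: [0.3, -0.5, -0.6]
width: 0.03
```

Run:
```python
from kb import *
from scipy.spatial.transform import Rotation as Ro
c=cam("wrist"); i=optics.camera("wrist"); s=bot.observe(); R=s["tool_rot"]; print(s["ee_pos"],s["joints"].round(1),s["time_s"])
cv2.imwrite("pics/w9.png",i); np.savez("w9.npz",K=c[0],R=c[1],t=c[2])
print(bar(c,i,(.464,.1423,.095)),bar(c,i,(.464,.1423,.095),0), proj(c,(.464,.1423,.095)))
th=np.radians(17); Y=np.cos(th)*ey+np.sin(th)*u; T=np.c_[-a,Y,np.cross(-a,Y)]
print("rot err deg",np.degrees(Ro.from_matrix(T@R.T).as_rotvec()).round(1)); print("to pre mm",((np.array([.4173,.1373,.1647])-s["ee_pos"])*1000).round(1))
```

```text
[0.44131001 0.14476443 0.19236018] [ 20.3 -43.5 129.6  -9.7  61.2 -56.1] 17.3167
([[-0.0, -0.30000001192092896]], np.float32(107.1), array([-0.2,  0. ]), array([ 7.8, 37.3]), 16.1) ([[0.20000000298023224, -2.5]], np.float32(106.5), array([-0.1, -1.5]), array([12. , 41.9]), 16.4) [258.80812788 176.00459696]
rot err deg [ 0.4 -1.  -0.2]
to pre mm [-24.   -7.5 -27.7]
```

carry_out(steps=[-0.7,-1.6,-20,0.1,-0.4,0,30,-0.7,-1.6,-21,0.1,-0.4,0,30,-0.7,-1.6,-20,0,0,0,30,0,0,0,0,0,0,30,0,0,0,0,0,0,30])

```text
time_s: 17.73
ee_pos: [0.4392, 0.1393, 0.1322]
tool_rot: [[0.57, 0.151, 0.808], [0.051, 0.974, -0.219], [-0.82, 0.166, 0.548]]
ft_force: [0.0, -0.5, 1.6]
width: 0.0301
```

Run:
```python
from kb import *
from scipy.spatial.transform import Rotation as Ro
s=bot.observe(); R=s["tool_rot"]; print(s["ee_pos"],s["joints"].round(1),s["time_s"])
th=np.radians(17); Y=np.cos(th)*ey+np.sin(th)*u; T=np.c_[-a,Y,np.cross(-a,Y)]
print("rot err deg",np.degrees(Ro.from_matrix(T@R.T).as_rotvec()).round(1)); d=(np.array([.4678,.1426,.0904])-s["ee_pos"])*1000; print("to final mm",d.round(1),"ey,u,-a",d@ey,d@u,-d@a)
```

```text
[0.43921399 0.1392955  0.13222164] [ 19.6 -43.7 135.4 -10.1  54.6 -55.3] 17.7333
rot err deg [ 0.1 -0.1 -0. ]
to final mm [ 28.6   3.3 -41.8] ey,u,-a 0.7000788663424693 -0.42266218990303983 50.75884690942189
```

carry_out(steps=[8,0.9,-11.7,0,0,0,30,8,0.9,-11.7,0,0,0,30,8,0.9,-11.7,0,0,0,30,4.6,0.6,-6.7,0,0,0,30,0,0,0,0,0,0,30])

```text
time_s: 18.15
ee_pos: [0.4683, 0.1431, 0.0901]
tool_rot: [[0.57, 0.152, 0.808], [0.051, 0.974, -0.219], [-0.82, 0.166, 0.547]]
ft_force: [-0.8, 0.0, -0.6]
width: 0.03
```

carry_out(steps=[0,0,0,0,0,0,20,0,0,0,0,0,0,16,0,0,0,0,0,0,13,0,0,0,0,0,0,13], newtons=20)

```text
time_s: 18.48
ee_pos: [0.4679, 0.1433, 0.0912]
tool_rot: [[0.571, 0.151, 0.807], [0.052, 0.974, -0.22], [-0.819, 0.167, 0.549]]
ft_force: [-0.7, -1.3, 1.1]
width: 0.0132
```

carry_out(steps=[0,0,0,4,0.36,-5.73,13,0,0,0,4,0.36,-5.73,13,0,0,0,4,0.36,-5.73,13,0,0,0,4,0.36,-5.73,13,0,0,0,4,0.36,-5.73,13,0,0,0,4,0.36,-5.73,13,0,0,0,4,0.36,-5.73,13,0,0,0,4,0.36,-5.73,13,0,0,0,0,0,0,13])

```text
time_s: 19.23
ee_pos: [0.4673, 0.1426, 0.09]
tool_rot: [[0.57, 0.757, 0.32], [0.052, 0.355, -0.933], [-0.82, 0.549, 0.164]]
ft_force: [-4.1, -7.6, 0.7]
width: 0.013
```

Run:
```python
from kb import *
i=optics.camera("scene"); c=cam("scene"); s=bot.observe(); print(s["ee_pos"],s["joints"].round(1),s["time_s"])
cv2.imwrite("pics/scene10.png",i); w=optics.camera("wrist"); cv2.imwrite("pics/w10.png",w); cw=cam("wrist"); np.savez("w10.npz",K=cw[0],R=cw[1],t=cw[2])
O=np.array([.5845,.153,0]); D=O+[0,0,.2555]+ex*.01; print("dial",proj(c,D),"foot",proj(c,O+[0,0,.147]),"wrist foot",proj(cw,O+[0,0,.147]),"watchtop",proj(cw,O+[0,0,.13]))
for f in("scene8","scene10"):
    im=cv2.imread(f"pics/{f}.png").astype(int); x,yy=proj(c,D).round().astype(int); p=im[yy-13:yy+14,x-13:x+14]
    print(f); red=p[...,2]-p[...,:2].max(2); gr=p.sum(2)//3
    for r,g in zip(red,gr): print(" ".join(f"{int(v):3d}" if v>12 else ("  W" if q>150 else "  .") for v,q in zip(r,g)))
```

```text
[0.46728024 0.14277834 0.09000354] [ 18.5 -36.3 135.6 -10.4  46.9   1.1] 19.2833
dial [393.50487667 163.59333127] foot [383.54365565 188.64882257] wrist foot [461.21455712 302.46414734] watchtop [436.99483414 286.76433075]
scene8
  .   .   .   .   .   .   .   .   W   W   W   W   W   W   W   W   W   W   .   .   .   .   .   .   .   .   .
  .   .   .   .   .   .   .   W   W   W   W   W   W   W   W   W   W   W   W   .   .   .   .   .   .   .   .
  .   .   .   .   .   .   W   W   W   W   W   W   W   W   W   W   W   W   W   .   .   .   .   .   .   .   .
  .   .   .   .   .   W   W   W   W   W   W   W   W   W   W   W   W   W   W   .   .   .   .   .   .   .   .
  .   .   .   .   .   W   W   W   W   W   W   W   W   W   W   W   W   .   .   .   .   .   .   .   .   .   .
  .   .   .   .   W   W   W   W   W   W   W   W   W   W   W   .   .   .   .   .   .   .   .   .   .   .   .
  .   .   .   .   .   W   W   W   W   W   W   W   W   .   .   .   .   .   .   .   .   .   .   .   .   .   .
  .   .   .   .   .   W   W   W   W   W   W   W   .   .   .  20   .   .   .   .   .   .   .   .   .   .   .
  .   
[... 4269 characters left out ...]
   .   .   .   .   .   .   .   .   .   .   .   .   .
  .   .   .   .   .   .   .   .   .   .   .   .   .   .   .   .   .   .   .   .   .   .   .   .   .   .   .
  .   .   .   .   .   .   .   .   .   .   .   .   .   .   .   .   .   .   .   .   .   .   .   .   .   .   .
  .   .   .   .   .   .   .   .   .   .   .   .   .   .   .   .   .   .   .   .   .   .   .   .   .   .   .
  .   .   .   .   .   .   .   .   .   .   .   .   .   .   .   .   .   .   .   .   .   W   W   W   W   .   .
  .   .   .   .   .   .   .   .   .   .   .   .   .   .   .   .   .   .   W   W   W   W   W   W   W   W   .
  .   .   .   .   .   .   .   .   .   .   .   .   .   .   .   .   .   W   W   W   W   W   W   W   W   W   W
```

```bash
cat > nd.py <<'E'
from kb import *
def needle(im,c=cam("scene")):
    D=np.array([.5845,.153,.2555])+ex*.01; x,yy=proj(c,D).round().astype(int); W=[];wt=[]
    im=im.astype(int)
    for v in range(yy-14,yy+8):
        for q in range(x-14,x+14):
            r=im[v,q,2]-im[v,q,:2].max()
            if r>9:
                o,d=ray(c,(q,v)); X=o+d*((D-o)@ex)/(d@ex)-D; W.append((X@ey,X[2])); wt.append(r)
    W=np.array(W)*1000; wt=np.array(wt); m=np.average(W,0,wt); C=np.cov(W.T,aweights=wt); e,V=np.linalg.eigh(C); d=V[:,1]
    return len(wt),m.round(1).tolist(),np.degrees(np.arctan2(d[0],d[1])).round(1),np.sqrt(e).round(1).tolist()
E
python3 -c "
from nd import *
for f in('scene8','scene10'): print(needle(cv2.imread(f'pics/{f}.png')))"
```

```text
(21, [2.3, 5.3], np.float64(-3.6), [2.6, 8.0])
(21, [2.3, 5.4], np.float64(-2.7), [2.6, 8.0])
```

carry_out(steps=[0,0,0,4,0.36,-5.73,13,0,0,0,4,0.36,-5.73,13,0,0,0,4,0.36,-5.73,13])

```text
time_s: 19.58
ee_pos: [0.4672, 0.1428, 0.0899]
tool_rot: [[0.571, 0.821, 0.03], [0.052, 0.0, -0.999], [-0.819, 0.572, -0.042]]
ft_force: [-5.1, -7.2, 0.4]
width: 0.013
```

```bash
python3 -c "
from nd import *
print(needle(optics.camera('scene')),bot.observe()['ft_force'],bot.observe()['joints'].round(1),bot.observe()['ee_pos'])"
```

```text
(20, [2.2, 5.4], np.float64(-2.6), [2.5, 7.9]) [-4.8292944  -6.28284002 -0.02808681] [ 18.5 -36.3 135.6 -10.4  46.9  22.9] [0.46717627 0.14279757 0.08983224]
```

carry_out(steps=[0,0,0,4,0.36,-5.73,13,0,0,0,4,0.36,-5.73,13,0,0,0,4,0.36,-5.73,13])

```text
time_s: 19.88
ee_pos: [0.4672, 0.1429, 0.0899]
tool_rot: [[0.571, 0.776, -0.266], [0.052, -0.358, -0.932], [-0.819, 0.519, -0.245]]
ft_force: [-4.1, -7.2, 0.3]
width: 0.013
```

```bash
python3 -c "
from nd import *
print(needle(optics.camera('scene')),bot.observe()['ft_force'],bot.observe()['joints'].round(1),bot.observe()['ee_pos'])"
```

```text
(21, [2.0, 5.5], np.float64(-3.0), [2.6, 8.0]) [-4.84329938 -6.47470848 -0.27701662] [ 18.5 -36.3 135.6 -10.4  46.9  44. ] [0.4672006  0.14288658 0.08987789]
```

carry_out(steps=[0,0,0,4,0.36,-5.73,13,0,0,0,4,0.36,-5.73,13])

```text
time_s: 20.1
ee_pos: [0.4672, 0.1429, 0.0899]
tool_rot: [[0.572, 0.689, -0.445], [0.052, -0.572, -0.819], [-0.819, 0.445, -0.363]]
ft_force: [-4.8, -7.5, 0.2]
width: 0.0133
```

```bash
python3 -c "
from nd import *
print(needle(optics.camera('scene')),bot.observe()['ft_force'],bot.observe()['joints'].round(1))"
```

```text
(20, [2.4, 5.1], np.float64(-2.0), [2.5, 8.0]) [-3.55737664 -5.03304448  0.32618902] [ 18.5 -36.3 135.7 -10.5  46.9  58. ]
```

carry_out(steps=[0,0,0,4,0.36,-5.73,13,0,0,0,2,0.18,-2.86,13])

```text
time_s: 20.32
ee_pos: [0.4672, 0.1429, 0.0899]
tool_rot: [[0.572, 0.596, -0.564], [0.052, -0.712, -0.7], [-0.819, 0.371, -0.438]]
ft_force: [-4.1, -6.2, -0.7]
width: 0.0131
```

```bash
python3 -c "
from nd import *
print(needle(optics.camera('scene')),bot.observe()['ft_force'],bot.observe()['joints'].round(1))"
```

```text
(19, [0.2, 5.6], np.float64(-17.0), [2.3, 8.0]) [-3.68469552 -6.40855933 -0.38500016] [ 18.5 -36.3 135.7 -10.5  46.8  68.1]
```

carry_out(steps=[0,0,0,2.57,0.23,-3.69,13,0,0,0,2.57,0.23,-3.69,13,0,0,0,0,0,0,13])

```text
time_s: 20.62
ee_pos: [0.4672, 0.1429, 0.0899]
tool_rot: [[0.572, 0.501, -0.65], [0.051, -0.812, -0.581], [-0.819, 0.299, -0.491]]
ft_force: [-3.7, -6.2, -0.5]
width: 0.0127
```

```bash
python3 -c "
from nd import *
i=optics.camera('scene'); cv2.imwrite('pics/scene11.png',i)
print(needle(i),bot.observe()['ft_force'],bot.observe()['joints'].round(1))"
```

```text
(25, [-4.6, 1.6], np.float64(-61.2), [3.2, 7.1]) [-1.38495784 -4.62083995 -2.18689389] [ 18.5 -36.3 135.7 -10.5  46.8  76.7]
```

carry_out(steps=[0,0,0,0.9,0.08,-1.25,13,0,0,0,0,0,0,16,0,0,0,0,0,0,22,0,0,0,0,0,0,30,0,0,0,0,0,0,30])

```text
time_s: 21.08
ee_pos: [0.4677, 0.1435, 0.0904]
tool_rot: [[0.573, 0.487, -0.659], [0.053, -0.825, -0.563], [-0.818, 0.288, -0.499]]
ft_force: [-0.1, -0.1, 0.3]
width: 0.0302
```

carry_out(steps=[-5.7,-0.5,8.2,0,0,0,30,-8,-0.7,11.5,0,0,0,30,-8,-0.7,11.5,0,0,0,30,-8,-0.7,11.5,0,0,0,30,0,-4,25,0,0,0,30,0,-4,25,0,0,0,30,0,0,0,0,0,0,30])

```text
time_s: 21.67
ee_pos: [0.439, 0.1328, 0.1887]
tool_rot: [[0.578, 0.485, -0.656], [0.054, -0.825, -0.562], [-0.814, 0.289, -0.504]]
ft_force: [0.6, 0.1, 2.2]
width: 0.0303
```

Run:
```python
from nd import *
i=optics.camera('scene'); t=optics.camera('top'); s=bot.observe(); print(needle(i),s['ft_force'],s['ee_pos'],s['time_s'])
c=cam('scene'); T=cam('top'); 
for n,C,im in(('scene',c,i),('top',T,t)):
    old=cv2.imread(f'pics/{n}0.png')
    for nm,X in(('loupe',(.52,-.265,.03)),('jar',(.7,-.33,.06))):
        pass
    print(n,'yellow',blobs(im,(20,150,120),(32,255,255))[1][:1],blobs(old,(20,150,120),(32,255,255))[1][:1])
    d=cv2.absdiff(im,old).max(2); m=np.uint8(d>60); k,l,st,cc=cv2.connectedComponentsWithStats(m); print([(cc[j].round().tolist(),int(st[j,4])) for j in range(1,k) if st[j,4]>25])
print("cork->home handle pred scene",proj(c,(.593,.0587,.085)),blobs(i,(105,150,60),(125,255,255))[1][2:4])
cv2.imwrite('pics/f.png',np.hstack([cv2.resize(i[120:270,250:450],(400,300),interpolation=2),cv2.resize(t[140:290,80:280],(400,300),interpolation=2)]))
```

```text
(27, [-4.8, 1.1], np.float64(-66.8), [3.4, 7.7]) [-0.32770956  0.20009995 -0.73089058] [0.43824482 0.13277301 0.18381394] 21.7667
scene yellow [(146, [364.2, 159.4], [360, 150, 10, 19])] [(150, [364.2, 159.7], [360, 150, 10, 20])]
[([196.0, 3.0], 93), ([271.0, 13.0], 1270), ([204.0, 29.0], 442), ([285.0, 19.0], 38), ([235.0, 26.0], 53), ([99.0, 63.0], 887), ([244.0, 65.0], 71), ([332.0, 73.0], 54), ([200.0, 83.0], 29), ([227.0, 87.0], 58), ([205.0, 109.0], 70), ([349.0, 175.0], 34), ([369.0, 205.0], 725), ([392.0, 186.0], 33), ([365.0, 190.0], 26), ([401.0, 194.0], 32), ([304.0, 199.0], 51), ([342.0, 204.0], 26), ([318.0, 244.0], 1230), ([384.0, 222.0], 340), ([353.0, 231.0], 26), ([341.0, 253.0], 336), ([292.0, 245.0], 38), ([196.0, 287.0], 247)]
top yellow [(254, [156.2, 259.3], [146, 247, 21, 27])] [(255, [156.3, 259.2], [146, 246, 21, 28])]
[([248.0, 179.0], 941), ([198.0, 179.0], 517), ([291.0, 184.0], 300), ([178.0, 191.0], 179), ([234.0, 203.0], 99), ([258.0, 204.0], 488), ([195.0, 207.0], 600), ([385.0, 220.0], 266), ([253.0, 231.0], 79), ([188.0, 235.0], 47), ([158.0, 285.0], 116), ([148.0, 339.0], 735), ([186.0, 341.0], 42), ([179.0, 353.0], 207), ([251.0, 359.0], 51), ([223.0, 374.0], 34), ([209.0, 391.0], 632), ([148.0, 379.0], 47), ([241.0, 384.0], 250), ([159.0, 399.0], 192), ([253.0, 402.0], 110), ([281.0, 409.0], 28), ([231.0, 414.0], 52), ([219.0, 417.0], 40)]
cork->home handle pred scene [353.01467078 220.57238393] [(184, [352.1, 225.6], [345, 215, 15, 22]), (168, [547.7, 4.2], [533, 0, 27, 11])]
```

View pics/f.png

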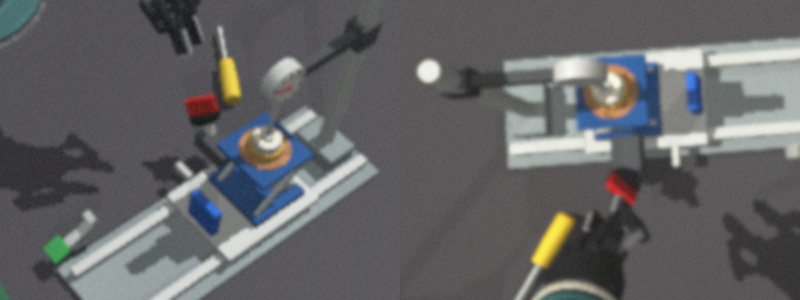

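The last view shows the watch under the foot on the raised platform, the needle deflected and the gripper clear. The jar, loupe and driver have not moved.

```bash
python3 -c "
from plant import ticket; print(ticket.sign_off())"
```

```text
the job is handed in; nothing more can be done
None
```

I set the watch upright on the cork pad, pressed the release lever to its stop, pushed the tray fully home, and raised the platform until the watch lifted the gauge foot. I then opened the gripper, backed it away and handed the job in at about 22 s.

**Last checks**
- **Needle:** it had turned about 64°, which is about 1.9 mm of lift, read after letting go.
- **Tray:** it is home. The knob and handle stand about 160 mm from where they started.
- **Lever:** it stayed down.
- **Bystanders:** before/after pictures showed no change at the loupe, jar or screwdriver. I made no separate check that the gauge had not shifted, but nothing pressed on it except the watch.

**What did not go as planned**
- **Lever press:** the first press met a sideways force of about 22 N. I moved the fingers about 8 mm away from the lever's pivot and pressed again.
- **Knob:** it was found turned back about 20° before I gripped it, probably brushed by the hand during the lever press. The final raise made up for this.
- **Push force:** the wrist force reached about 52 N against the tray's home stop. That was through the fingertips on the handle and is below the 120 N wrist limit. It is above the 40 N limit set for the arm and gripper body, and I took that limit not to cover the fingers.

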